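Wedge the rocking hob

TASK

The portable induction hob on the worktop rocks because one of its feet has worn short. With the fingertips, push the wooden wedge thin end first under that worn foot until it bears snugly on the wedge and the hob still sits level, then press down firmly on that corner of the hob's top to feel that it no longer rocks, and let go with the wedge left in place. Only push and press: do not pinch or pick up the wedge or the hob, do not ram the wedge or shove the hob along the worktop, and leave the other kitchen things where they are.

Things in the scene. Friction and masses are not known exactly. Their poses are not given: they have to be found in the camera images.
- hob: Portable induction hob: flat black box 360 deep (its x) by 290 wide (its y), 66 high to its glass top, 2.2 to 3.5 kg, loose on the worktop; pale cooking-zone ring, row of touch keys along its +x edge. Origin: on the worktop under its centre, z up. Underside of the case 18 above the worktop, on four domed rubber feet 24 across at x = +-160, y = +-125; the one at x = -160, y = -125 is worn.
- worn_corner (a point): Point on the hob's glass top straight above the worn foot, 66 above the worktop, 20 in from the two nearest side faces: where to press. The worn foot is 4.5 to 9.5 short (differs each time, not told) and hangs clear, the hob level on the other three. 1 to 2 N down here rocks the hob on to it (0.025 to 0.055 rad); released, it rocks back level.
- wedge: Plain wooden wedge lying flat, loose, 45 g: 140 long (its x), 45 wide (its y), 2 thick at its thin end (x = +70), rising evenly to 17 at its square thick end (x = -70). Origin: centre of its underside. It starts off the hob's -y side, thin end 30 to 70 short of the worn foot and towards it, up to about 0.2 rad and 20 off the straight line to it.
- wedge_thick_end (a point): Centre of the wedge's thick end face, 8.5 above the worktop: the face to push on. The wedge's frame. Alone, the wedge slides at under 0.5 N; once the foot bears on it the resistance climbs to several N within a few mm of travel. It stays where it is left. Pushed on, it lifts that corner (1 for every 9.3 of travel) or starts to shove the hob, at 10 to 20 N.
- mug: White ceramic mug, 80 across, 92 high, handle to its +y. Origin: centre of its underside. Stands by the hob; leave alone.
- spice_jar: Small spice jar, 44 across, 105 high. Origin: centre of its underside. Stands beside the hob on the wedge's side; leave alone.
- food_can: Food can with a plain paper band, 75 across, 110 high. Origin: centre of its underside. Leave alone.
- soap_bottle: Washing-up liquid bottle, 64 across, 220 high. Origin: centre of its underside. Leave alone.
- saucepan: Steel saucepan, 160 across, 75 high, black handle reaching 220 from its centre along its -y, 75 high. Origin: centre of its underside. Leave alone.
- spatula: Wooden spatula, 270 long, lying along its x. Origin: under its middle. Leave alone.
There are look-alikes about, which are no part of the job. What is shaped like the wedge but purple or yellow is not meant.

How it is judged:
By the outcome, as a careful person would: the job done as asked, in the order asked, and still so for the second after the job is handed in, with the robot touching nothing.
It also fails if it takes over 64 s, if anything falls off the work surface, if the arm or the gripper's body presses on something with over 40 N, if the wrist force passes 120 N, or if a joint passes its speed limit or range.

ROBOT

A 6-joint arm with a two-finger parallel gripper is mounted at the origin on the work surface. World frame = base frame: x ahead of the robot, y to its left, z up, the work surface at z = 0. Lengths are in m, angles in rad, forces in N, time in s.
With the tool pointing down it reaches from about 0.35 to 0.85 m from the base axis. Payload 8.1 kg.
Tool frame: the origin (TCP) lies at the centre of the arm's flange, where the gripper is bolted on; the fingertips stand 186 mm ahead of it and the grasp point (between the pads) lies 167 mm ahead of it (robot.grasp_offset is the distance from the TCP to the grasp point, in m); z points along the fingers, y is the line along which they close (so a half turn about z gives the same grasp; the last joint's range is limited). The gripper opens to 93 mm and grips with 3 to 60 N. Pads are 15 mm wide; open, the fingers measure 128 mm over their backs; the gripper's body (75 mm by 188 mm) begins 65 mm behind the grasp point.
Start: joints at [-1.401, 0.13, 1.488, -0, 1.523, -0.085], TCP at [0.151, -0.581, 0.405] pointing down, gripper open.
Joint ranges: [-2.96, 2.96], [-0.89, 2.26], [0.02, 2.5], [-1.34, 4.48], [0, 2.73], [-2.66, 2.66]. Speed limits (rad/s): [2.39, 2.39, 2.79, 3.14, 3.14, 3.14].

INTERFACE

Orientations are given as a rotation vector (axis times angle).
In Python, from plant import robot gives the robot as it stands.
- The arm moves only by the tool drive_tool, never from a script. Its argument "moves" is one flat list of numbers, 7 for each row, row after row: the finger opening in mm, from 0 to 93, then the shift along the tool's x, y, z in mm, then the turn, a rotation vector about the tool's x, y, z in degrees. A call has 1 to 8 rows; each row shifts and turns the commanded pose from where the row before left it, along the tool's axes as they then stand; what a row does not reach is not made up. A row lasts 1/10 s, in which the tool goes at most 50 mm and 8.59 degrees, less where a joint would pass 70% of its speed; a pose out of reach is approached as far as the arm can. A call is refused whole if a number of a shift passes 50 or a number of a turn 8.59, either way. A call with a gripper value outside its range is refused whole. The fingers move at their own pace and stop on an object; "grip_force" is the grip in N (left out, the last holds). Time passes only in rows, so rows that do not move let the fingers close. It gives the time, the measured TCP pose, the force, the opening and the grip force at its end, in the units of the state.
- robot.read_state(): the state, without advancing time (a new reading comes with each control period).
- robot.read_camera(name): name is "scene" or "side" or "wrist"; returns a dict with "color" (384x512x3 uint8, red, green, blue), "depth" (384x512 float32, m along the optical axis (not along the pixel's ray), 0 where there is no reading), "mtx" (3x3 intrinsics, pixels), "R" (3x3) and "t" (3): a world point X has camera coordinates R X + t. Camera axes: x right, y down, z forward; pixel columns grow to the right and rows downward; lengths in m; the calibration is good to about 2 mm. A picture is of the moment at which its call begins.
- robot.close_job(): hands the job in; it is judged then, once.
The state is a dict: "t": time; "q": joint angles; "dq": joint speeds; "joint_torque": joint torques, N m; "tool_pos": TCP position; "orientation": TCP orientation; "force": force on the tool from outside, world axes, zero at the start; "wrist_torque": the same for the moment, N m; "opening": finger opening in m; "gripper_force": force on a finger pad.
Only numpy, scipy, OpenCV 4.12 (cv2) and the standard library are available. Lean on these libraries where they do the work, as an engineer would, in place of code of your own. Each camera call takes 0.05 s, during which the arm holds its last target. There are 200 camera calls.

## Working session

There is one attempt and no reset: what is moved stays moved. The work goes in short steps, Python scripts to look and compute and a tool call to move; the robot and the scene stay as the last step left them, time stands still between calls to the robot, and variables do not carry over. Pictures are saved under pics/ and viewed, at most 10 in all, crops included, and the job is handed in when it is done.

Besides the shell and the picture viewer there is one more tool, called after "Call:" as name(argument=value, ...) on one line, values as JSON. drive_tool: Moves the arm, as the interface text tells. Its arguments: {"type":"object","properties":{"moves":{"type":"array","items":{"type":"number"}},"grip_force":{"type":"number"}},"required":["moves"]}

```bash
mkdir -p pics; ls; python3 - <<'E'
from plant import robot
import cv2,numpy as np
s=robot.read_state();print({k:np.round(v,3) for k,v in s.items()})
for n in("scene","side","wrist"):
    c=robot.read_camera(n);np.savez('/tmp/%s.npz'%n,**c)
    print(n,np.round(c['mtx'],1).tolist(),np.round(-c['R'].T@c['t'],3),np.round(c['R'],2).tolist())
a=[cv2.cvtColor(np.load('/tmp/%s.npz'%n)['color'],cv2.COLOR_RGB2BGR) for n in("scene","side")]
cv2.imwrite('pics/scene.png',a[0]);cv2.imwrite('pics/side.png',a[1])
E
```

```text
pics
{'t': np.float64(0.0), 'q': array([-1.401,  0.131,  1.489,  0.   ,  1.523, -0.085]), 'dq': array([ 0.001, -0.001, -0.001,  0.   , -0.002,  0.   ]), 'joint_torque': array([-1.0000e-03, -5.5984e+01, -4.9176e+01,  7.7000e-02,  3.5000e-02,
       -0.0000e+00]), 'tool_pos': array([ 0.151, -0.58 ,  0.404]), 'orientation': array([-3.114, -0.399,  0.   ]), 'force': array([ 0.134, -0.074, -0.21 ]), 'wrist_torque': array([ 0.006,  0.028, -0.019]), 'gripper_force': np.float64(0.0), 'opening': np.float64(0.093)}
scene [[413.3, 0.0, 254.5], [0.0, 413.3, 196.1], [0.0, 0.0, 1.0]] [ 1.569 -0.178  0.701] [[0.1, 0.99, 0.0], [0.54, -0.05, -0.84], [-0.83, 0.09, -0.54]]
side [[385.2, 0.0, 259.2], [0.0, 385.2, 191.0], [0.0, 0.0, 1.0]] [0.365 0.752 0.734] [[-0.97, -0.25, 0.02], [-0.17, 0.61, -0.78], [0.18, -0.76, -0.63]]
wrist [[279.7, 0.0, 252.7], [0.0, 279.7, 188.3], [0.0, 0.0, 1.0]] [ 0.231 -0.558  0.383] [[0.25, -0.97, -0.0], [-0.93, -0.24, 0.29], [-0.28, -0.07, -0.96]]
```

View pics/scene.png

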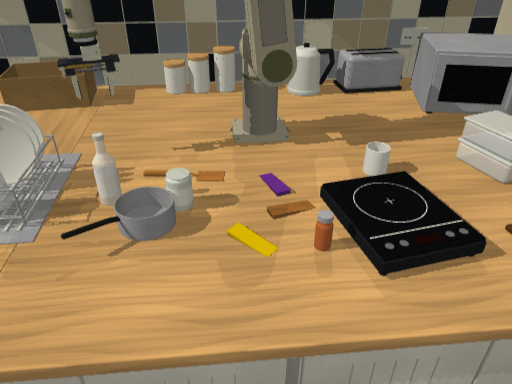

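View pics/side.png

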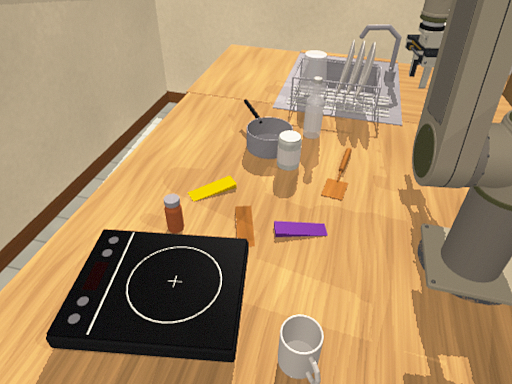

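Candidates for the wedge, all in the scene image: brown wedge (290,209), purple (275,184), yellow (252,240), and the wooden spatula (200,175). I choose the brown one; in the side view it is at (244,225). The worn foot is under the hob's corner at scene ≈(325,190). Next I measure both.

```bash
cat > h.py <<'E'
import cv2,numpy as np
def ray(c,p,z):
    C=-c['R'].T@c['t'];d=c['R'].T@np.linalg.inv(c['mtx'])@np.array([p[0],p[1],1.])
    return C+d*(z-C[2])/d[2]
def proj(c,X):
    x=c['mtx']@(c['R']@np.asarray(X)+c['t']);return x[:2]/x[2]
E
python3 - <<'E'
from h import *
out=[]
for n,seed,box in(("scene",(390,230),(260,320,195,222)),("side",(150,320),(230,262,200,250))):
    c=dict(np.load('/tmp/%s.npz'%n));im=c['color'];hsv=cv2.cvtColor(im,cv2.COLOR_RGB2HSV)
    # cloud
    v,u=np.mgrid[:384,:512];d=c['depth']
    P=np.stack([(u-c['mtx'][0,2])/c['mtx'][0,0]*d,(v-c['mtx'][1,2])/c['mtx'][1,1]*d,d],-1)
    W=(P-c['t'])@c['R']
    m=((abs(W[...,2]-.066)<.008)&(d>0)&(W[...,0]>.2)&(W[...,0]<.9)&(abs(W[...,1])<.6)&(hsv[...,2]<90)).astype(np.uint8)
    m=cv2.morphologyEx(m,cv2.MORPH_CLOSE,np.ones((9,9)))
    k,l,st,_=cv2.connectedComponentsWithStats(m);i=1+np.argmax(st[1:,4])
    pts=W[(l==i)][:,:2].astype(np.float32)
    print(n,'hob rect',cv2.minAreaRect(pts), np.median(W[l==i][:,2]))
    x0,x1,y0,y1=box
    sub=W[y0:y1,x0:x1];print('z grid wedge',np.round(sub[::6,::6,2]*1000).astype(int).tolist())
    print('hsv',hsv[(y0+y1)//2,x0:x1:6].tolist())
    cr=cv2.cvtColor(im[y0-40:y1+40,x0-20:x1+60],cv2.COLOR_RGB2BGR);cr=cv2.resize(cr,None,fx=4,fy=4,interpolation=cv2.INTER_CUBIC);out.append(cr[:500,:400])
h=min(o.shape[0] for o in out);cv2.imwrite('pics/crop.png',np.hstack([o[:h] for o in out]))
E
```

```text
scene hob rect ((1.053571343421936, 0.18821999430656433), (0.4045512080192566, 1.1989734172821045), 73.22465515136719) 0.06484774859031602
z grid wedge [[0, 0, 0, 3, -2, 1, 1, -1, 1, 2], [-1, 0, -2, -1, 0, 1, -1, 5, -1, 1], [-3, -2, 16, 13, 10, 8, 6, 5, 4, 0], [0, -1, 19, 13, 14, 7, -1, -1, -2, 0], [0, -1, -2, 0, 2, -1, -1, -1, -1, 0]]
hsv [[17, 138, 202], [17, 144, 179], [15, 182, 137], [15, 179, 131], [15, 181, 137], [15, 181, 155], [15, 183, 155], [15, 179, 162], [15, 180, 156], [17, 142, 167]]
side hob rect ((0.6372911930084229, 0.4777851700782776), (0.37427181005477905, 0.6765377521514893), 15.821676254272461) 0.06579540699119846
z grid wedge [[2, 1, 3, 1, 0, -1], [-1, 17, 17, 17, 0, 0], [-2, 16, 12, 15, 2, 1], [0, 15, 15, 11, 0, 1], [1, 12, 11, 8, 3, 0], [0, -1, 7, 9, 1, -2], [1, 0, 7, 5, 0, 1], [66, 66, 66, 53, 5, 1], [65, 67, 67, 44, 0, 0]]
hsv [[18, 134, 240], [15, 172, 182], [15, 188, 201], [14, 183, 196], [17, 137, 229], [17, 135, 226]]
```

View pics/crop.png

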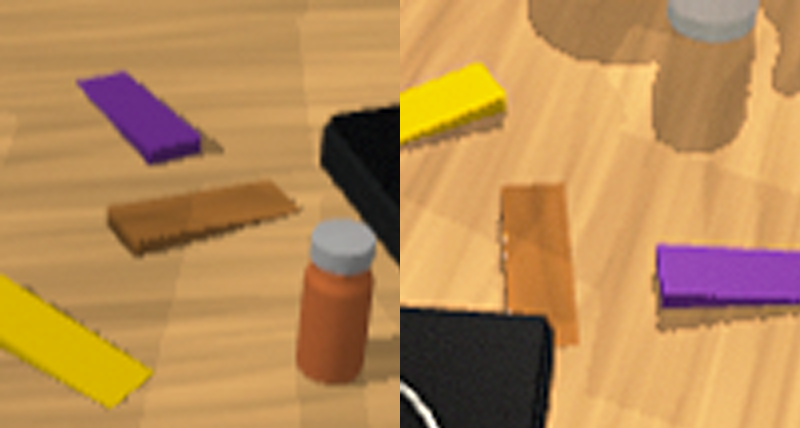

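Brown wedge confirmed: thick end at scene (275,215), thin end at (313,205), pointing at the hob. In the side view its thin end is partly behind the hob. Now I refine the poses.

```bash
python3 - <<'E'
from h import *
from scipy.optimize import least_squares
for n,box,hb in(("scene",(255,325,192,228),(312,488,165,275)),("side",(225,268,195,255),(40,256,222,366))):
    c=dict(np.load('/tmp/%s.npz'%n));im=c['color'];hsv=cv2.cvtColor(im,cv2.COLOR_RGB2HSV).astype(int)
    v,u=np.mgrid[:384,:512];d=c['depth']
    # hob: rays of all pixels onto z=.066 for pixels whose depth height is near top
    P=np.stack([(u-c['mtx'][0,2])/c['mtx'][0,0]*d,(v-c['mtx'][1,2])/c['mtx'][1,1]*d,d],-1);W=(P-c['t'])@c['R']
    m=np.zeros((384,512),np.uint8);x0,x1,y0,y1=hb
    m[y0:y1,x0:x1]=(abs(W[...,2]-.066)<.009)[y0:y1,x0:x1]
    m=cv2.morphologyEx(m,cv2.MORPH_CLOSE,np.ones((5,5)));m=cv2.morphologyEx(m,cv2.MORPH_OPEN,np.ones((7,7)))
    cs,_=cv2.findContours(m,0,1);k=max(cs,key=cv2.contourArea)
    w=np.array([ray(c,p[0],.066)[:2] for p in k]).astype(np.float32)
    r=cv2.minAreaRect(w);print(n,'hob',np.round(r[0],4),np.round(r[1],4),r[2]);print(np.round(cv2.boxPoints(r),4).tolist())
    x0,x1,y0,y1=box
    m=np.zeros((384,512),np.uint8)
    top=(abs(hsv[...,0]-15)<=1)&(hsv[...,1]>160)&(W[...,2]<.03)
    m[y0:y1,x0:x1]=top[y0:y1,x0:x1];m=cv2.morphologyEx(m,cv2.MORPH_OPEN,np.ones((2,2)))
    k,l,st,_=cv2.connectedComponentsWithStats(m);m=(l==1+np.argmax(st[1:,4])).astype(np.uint8)
    cs,_=cv2.findContours(m,0,1);k=max(cs,key=cv2.contourArea)
    q=cv2.minAreaRect(k);ap=cv2.approxPolyDP(k,2.5,True)[:,0]
    print('wedge px',ap.tolist());
    for z in(.0,.002,.017):print(z,[np.round(ray(c,p,z)[:2],3).tolist() for p in ap])
    pw=W[m>0];pw=pw[(pw[:,2]>-.005)];r=cv2.minAreaRect(pw[:,:2].astype(np.float32));print('cloud',r)
    # jar
for n,p in(("scene",(324,248)),):
    c=dict(np.load('/tmp/%s.npz'%n));print('jar',ray(c,p,0))
    for nm,q in(('yellow end',(232,228)),('purple',(283,194))):print(nm,ray(c,q,0.008))
E
```

```text
scene hob [0.6975 0.2919] [0.3593 0.2897] 10.450546264648438
[[0.4945000112056732, 0.4016999900341034], [0.546999990940094, 0.1168999969959259], [0.9003999829292297, 0.18199999630451202], [0.8478999733924866, 0.4668999910354614]]
wedge px [[314, 207], [306, 201], [269, 207], [268, 211], [276, 219]]
0.0 [[0.569, 0.103], [0.535, 0.086], [0.556, -0.032], [0.577, -0.037], [0.619, -0.019]]
0.002 [[0.572, 0.102], [0.538, 0.085], [0.559, -0.032], [0.579, -0.038], [0.621, -0.02]]
0.017 [[0.594, 0.096], [0.56, 0.079], [0.581, -0.035], [0.601, -0.041], [0.642, -0.023]]
cloud ((0.5785714983940125, 0.03136439248919487), (0.04608946666121483, 0.14418523013591766), 20.371883392333984)
side hob [0.6845 0.3022] [0.3533 0.2881] 10.323922157287598
[[0.48489999771118164, 0.412200003862381], [0.5365999937057495, 0.12880000472068787], [0.8841999769210815, 0.19210000336170197], [0.8324999809265137, 0.475600004196167]]
wedge px [[238, 207], [238, 237], [247, 238], [250, 247], [255, 246], [251, 207]]
0.0 [[0.614, -0.043], [0.58, 0.071], [0.556, 0.069], [0.54, 0.097], [0.529, 0.09], [0.579, -0.053]]
0.002 [[0.614, -0.041], [0.579, 0.073], [0.556, 0.07], [0.54, 0.099], [0.528, 0.092], [0.578, -0.051]]
0.017 [[0.609, -0.025], [0.575, 0.087], [0.552, 0.084], [0.536, 0.112], [0.525, 0.106], [0.574, -0.035]]
cloud ((0.5658333897590637, 0.04900301620364189), (0.04566514119505882, 0.17141015827655792), 18.878477096557617)
jar [0.75823835 0.0870865  0.        ]
yellow end [ 0.65923832 -0.14800952  0.008     ]
purple [0.50106293 0.01936434 0.008     ]
```

Call:
drive_tool(moves=[10,0,0,-5,0,0,-8.5,10,0,0,-5,0,0,-8.5,10,0,0,-5,0,0,-8.5,10,0,0,-5,0,0,-8.5,10,0,0,-5,0,0,-8.5,10,0,0,-5,0,0,-8.5,10,0,0,-5,0,0,-8.5,10,0,0,-5,0,0,-8.5])

```text
t: 0.95
tool_pos: [0.1512, -0.5806, 0.4445]
orientation: [-2.353, -2.08, -0.001]
force: [-0.5, 0.4, -0.1]
opening: 0.0337
gripper_force: 0.0
```

Call:
drive_tool(moves=[10,0,0,0,0,0,-8.5,10,0,0,0,0,0,-8.5,10,0,0,0,0,0,-8.5])

```text
t: 1.25
tool_pos: [0.1512, -0.5806, 0.4444]
orientation: [-1.836, -2.548, -0.001]
force: [0.3, 0.2, 0.2]
opening: 0.0119
gripper_force: 0.0
```

```bash
cat >> h.py <<'E'
from scipy.spatial.transform import Rotation as Ro
def totool(s,w):  # world shift (m) -> tool mm
    return np.round(Ro.from_rotvec(s['orientation']).inv().apply(w)*1000,1)
def yaw(s):
    R=Ro.from_rotvec(s['orientation']).as_matrix();return np.degrees(np.arctan2(R[1,0],R[0,0])),R[:,2]
E
python3 - <<'E'
from h import *
from plant import robot
s=robot.read_state();print(s['t'],s['tool_pos'],yaw(s),s['q'],s['opening'])
print(totool(s,np.array([.59,-.03,.40])-s['tool_pos']))
c=dict(np.load('/tmp/scene.npz'))
for nm,q in(('bottle',(112,203)),('can',(180,207)),('mug',(375,174)),('pan',(150,235))):print(nm,ray(c,q,0))
E
```

```text
1.25 [ 0.15124674 -0.58057243  0.44436913] (np.float64(108.44907824182455), array([-1.17947827e-04,  6.72964209e-04, -9.99999767e-01])) [-1.40139118e+00  1.17388095e-01  1.43054726e+00 -2.80110402e-06
  1.59434052e+00 -1.72338837e+00] 0.011866206872593602
[383.4 590.4  44.7]
bottle [ 0.48819592 -0.50376711  0.        ]
can [ 0.53007999 -0.29709612  0.        ]
mug [0.39439748 0.35346446 0.        ]
pan [ 0.65817371 -0.37158325  0.        ]
```

Call:
drive_tool(moves=[10,26,39,0,0,0,0,10,26,39,0,0,0,0,10,26,39,0,0,0,0,10,26,39,0,0,0,0,10,26,39,0,0,0,0,10,26,39,0,0,0,0,10,26,39,0,0,0,0,10,26,39,0,0,0,0])

```text
t: 2.05
tool_pos: [0.3839, -0.2842, 0.4446]
orientation: [1.845, 2.543, 0.0]
force: [1.2, 0.5, 0.1]
opening: 0.01
gripper_force: 0.0
```

Call:
drive_tool(moves=[10,26,39,5,0,0,0,10,26,39,5,0,0,0,10,26,39,5,0,0,0,10,26,39,5,0,0,0,10,26,39,5,0,0,0,10,26,39,5,0,0,0,10,20,40,10,0,0,0,10,0,0,0,0,0,0])

```text
t: 2.85
tool_pos: [0.5907, -0.0296, 0.4013]
orientation: [-1.836, -2.544, 0.001]
force: [-0.4, -0.1, -1.1]
opening: 0.0097
gripper_force: 0.0
```

```bash
python3 - <<'E'
from h import *
from plant import robot
s=robot.read_state();print(s['t'],s['tool_pos'],yaw(s),s['q'])
c=robot.read_camera('wrist');np.savez('/tmp/w1.npz',**c);cv2.imwrite('pics/w1.png',cv2.cvtColor(c['color'],cv2.COLOR_RGB2BGR))
print(-c['R'].T@c['t'],c['R'])
E
```

```text
2.85 [ 0.5907064  -0.02955444  0.40132499] (np.float64(108.34926869957008), array([-0.00392195,  0.00210615, -0.99999009])) [-0.13717019  0.11096897  1.51541218  0.00155213  1.51938468 -0.45751329]
[0.56537236 0.04970604 0.3811862 ] [[ 0.94909247  0.31498766 -0.00250261]
 [ 0.30203114 -0.90773959  0.2911804 ]
 [ 0.08944651 -0.27711299 -0.95666489]]
```

View pics/w1.png

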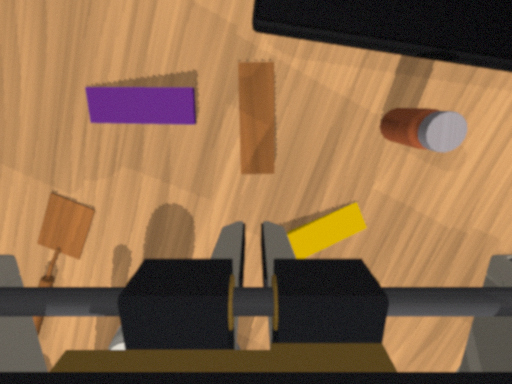

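The brown wedge spans (238..274, 62) at its thin end to (241..273, 173) at its thick end. The hob's near edge is at the top, corner at (255,30). The yellow look-alike (328,230) is right of where the fingers will come down.

```bash
python3 - <<'E'
from h import *
c=dict(np.load('/tmp/w1.npz'));hsv=cv2.cvtColor(c['color'],cv2.COLOR_RGB2HSV).astype(int)
m=((hsv[...,1]>160)&(abs(hsv[...,0]-15)<=2)).astype(np.uint8);m[:50]=0;m[185:]=0;m[:,:225]=0;m[:,290:]=0
m=cv2.morphologyEx(m,cv2.MORPH_OPEN,np.ones((3,3)))
k=max(cv2.findContours(m,0,1)[0],key=cv2.contourArea)
q=cv2.boxPoints(cv2.minAreaRect(k));print('px',q.tolist(),cv2.contourArea(k))
q=q[np.argsort(q[:,1])]
thin=[ray(c,p,.002)[:2] for p in q[:2]];thick=[ray(c,p,.017)[:2] for p in q[2:]]
tn=np.mean(thin,0);tk=np.mean(thick,0);d=tn-tk;print('thin',tn,'thick',tk,'len',np.linalg.norm(d),'yaw',np.degrees(np.arctan2(d[1],d[0])),np.linalg.norm(thick[0]-thick[1]))
# hob edges
b=(hsv[...,2]<70).astype(np.uint8)
lo=[]
for u in range(275,500,5):
    r=np.where(b[:100,u])[0];lo.append((u,r.max()))
le=[(np.where(b[v,200:400])[0].min()+200,v) for v in range(0,26,3)]
print(le,lo[::8])
L=np.array([ray(c,(u,v+.5),.018)[:2] for u,v in lo]);pf=np.polyfit(L[:,0],L[:,1],1);print('hob yaw',np.degrees(np.arctan(pf[0])),'resid',np.std(L[:,1]-np.polyval(pf,L[:,0])))
E_=[ray(c,(u-.5,v),.066)[:2] for u,v in le[:5]];E2=[ray(c,(u-.5,v),.018)[:2] for u,v in le[-3:]]
a=np.arctan(pf[0]);ex=np.array([np.cos(a),np.sin(a)]);ey=np.array([-ex[1],ex[0]])
yy=np.median(L@ey)
print('x along @.066',np.round([e@ex for e in E_],4),'@.018',np.round([e@ex for e in E2],4))
for X in(np.median([e@ex for e in E_]),):
    print('corner',X*ex+yy*ey,'foot',(X+.02)*ex+(yy+.02)*ey)
# hough check with depth of hob
d=c['depth'];print('depth hob z', [(np.round((((np.linalg.inv(c['mtx'])@np.array([u,v,1.]))*d[v,u]-c['t'])@c['R']),3)).tolist() for u,v in((300,5),(300,15),(300,25),(300,32),(260,3),(265,25))])
y=((hsv[...,0]>22)&(hsv[...,0]<35)&(hsv[...,1]>200)&(hsv[...,2]>150)).astype(np.uint8);y[:180]=0
k=max(cv2.findContours(y,0,1)[0],key=cv2.contourArea)[:,0];print('yellow',[np.round(ray(c,p,.008)[:2],3) for p in (k[k[:,0].argmin()],k[k[:,1].argmin()],k[k[:,0].argmax()])])
E
```

```text
px [[239.0, 63.0], [273.0, 63.0], [273.0, 172.0], [239.0, 172.0]] 3448.0
thin [0.55329081 0.09617832] thick [ 0.59644863 -0.03279587] len 0.13600344764478592 yaw 108.50145979935301 0.04547421821639922
[(np.int64(255), 0), (np.int64(255), 3), (np.int64(255), 6), (np.int64(254), 9), (np.int64(254), 12), (np.int64(254), 15), (np.int64(253), 18), (np.int64(253), 21), (np.int64(253), 24)] [(275, np.int64(33)), (315, np.int64(40)), (355, np.int64(46)), (395, np.int64(52)), (435, np.int64(59)), (475, np.int64(65))]
hob yaw 10.340327275910324 resid 0.00035239981195287623
x along @.066 [0.5526 0.553  0.5533 0.5527 0.5531] @.018 [0.551  0.5514 0.5518]
corner [0.53911366 0.12602669] foot [0.55519895 0.14929176]
depth hob z [[0.58, 0.152, 0.065], [0.583, 0.144, 0.066], [0.586, 0.136, 0.063], [0.589, 0.133, 0.053], [0.542, 0.141, 0.065], [0.552, 0.127, 0.054]]
yellow [array([ 0.671, -0.107]), array([ 0.742, -0.034]), array([ 0.774, -0.063])]
```

Call:
drive_tool(moves=[10,-29,5,0,0,0,0,10,0,0,45,0,0,0,10,0,0,45,0,0,0,10,0,0,45,0,0,0,10,0,0,35,0,0,0,10,0,0,20,0,0,0,10,0,0,10,0,0,0,10,0,0,0,0,0,0])

```text
t: 3.7
tool_pos: [0.6019, -0.0603, 0.2037]
orientation: [-1.844, -2.541, 0.002]
force: [-0.7, -0.6, 0.2]
opening: 0.0102
gripper_force: 0.0
```

```bash
python3 - <<'E'
from h import *
from plant import robot
s=robot.read_state();print(s['t'],s['tool_pos'],yaw(s),s['force'])
c=robot.read_camera('wrist');np.savez('/tmp/w2.npz',**c);cv2.imwrite('pics/w2.png',cv2.cvtColor(c['color'],cv2.COLOR_RGB2BGR))
E
```

```text
3.7 [ 0.60185153 -0.0602594   0.20373292] (np.float64(108.04893231334192), array([-2.26520438e-03,  2.39405043e-04, -9.99997406e-01])) [-0.73112044 -0.63277905  0.20060952]
```

View pics/w2.png

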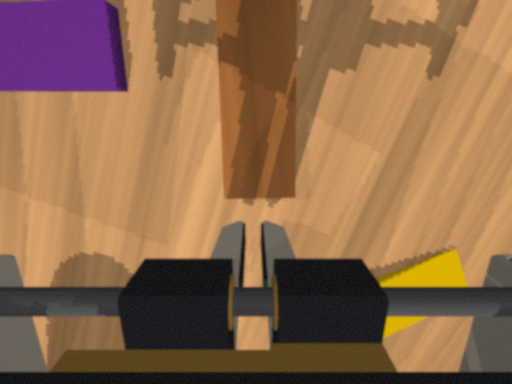

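Call:
drive_tool(moves=[25,0,2,6,0,0,0,25,0,2,5,0,0,0,25,0,0,0,0,0,0,25,4,0,0,0,0,0,25,4,0,0,0,0,0,25,3,0,0,0,0,0,25,2,0,0,0,0,0,25,2,0,0,0,0,0])

```text
t: 4.55
tool_pos: [0.6018, -0.0438, 0.1939]
orientation: [1.844, 2.543, 0.0]
force: [-0.0, 0.2, -0.4]
opening: 0.025
gripper_force: 0.2
```

Call:
drive_tool(moves=[25,2,0,0,0,0,0,25,2,0,0,0,0,0,25,2,0,0,0,0,0,25,2,0,0,0,0,0,25,2,0,0,0,0,0.5,25,2,0,0,0,0,0.5,25,2,0,0,0,0,0.5,25,2,0,0,0,0,0.5])

```text
t: 5.35
tool_pos: [0.5969, -0.0287, 0.1937]
orientation: [1.889, 2.51, -0.0]
force: [-0.1, -1.0, -0.3]
opening: 0.025
gripper_force: 0.3
```

```bash
python3 - <<'E'
from h import *
from plant import robot
s=robot.read_state();print(s['t'],s['tool_pos'],yaw(s),s['force'])
c=robot.read_camera('wrist');np.savez('/tmp/w3.npz',**c);cv2.imwrite('pics/w3.png',cv2.cvtColor(c['color'],cv2.COLOR_RGB2BGR))
E
```

```text
5.35 [ 0.59693652 -0.02872209  0.19373541] (np.float64(106.05612118236496), array([-1.22360022e-05, -3.25629754e-05, -9.99999999e-01])) [-0.10896836 -0.96936679 -0.3468481 ]
```

View pics/w3.png

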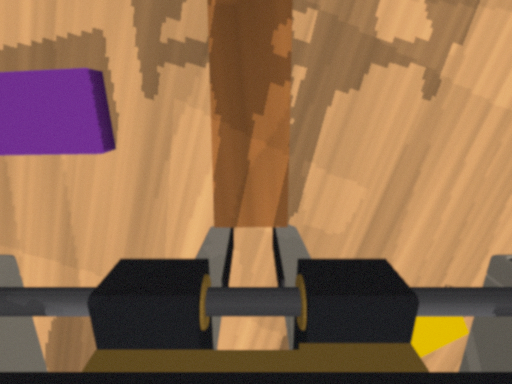

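Call:
drive_tool(moves=[25,3,0,0,0,0,0.4,25,3,0,0,0,0,0.4,25,3,0,0,0,0,0.4,25,3,0,0,0,0,0.4,25,3,0,0,0,0,0.4,25,3,0,0,0,0,0.4,25,3,0,0,0,0,0.4,25,3,0,0,0,0,0.4])

```text
t: 6.2
tool_pos: [0.5908, -0.0054, 0.1937]
orientation: [-1.958, -2.456, 0.0]
force: [-0.4, -0.3, -0.2]
opening: 0.0249
gripper_force: 0.1
```

```bash
cat >> h.py <<'E'
def look(robot,tag):
    s=robot.read_state();print(round(float(s['t']),2),np.round(s['tool_pos'],4),round(yaw(s)[0],2),np.round(s['force'],2))
    c=robot.read_camera('wrist');np.savez('/tmp/%s.npz'%tag,**c)
    hsv=cv2.cvtColor(c['color'],cv2.COLOR_RGB2HSV).astype(int)
    m=((hsv[...,1]>165)&(abs(hsv[...,0]-15)<=2)).astype(np.uint8);m[226:]=0;m[:,:190]=0;m[:,315:]=0
    m=cv2.morphologyEx(m,cv2.MORPH_CLOSE,np.ones((5,5)));m=cv2.morphologyEx(m,cv2.MORPH_OPEN,np.ones((9,9)))
    k=max(cv2.findContours(m,0,1)[0],key=cv2.contourArea)[:,0];print('wedge rows',k[:,1].min(),k[:,1].max())
    P=[]
    for v in range(k[:,1].min()+8,k[:,1].max()-5,6):
        u=np.where(m[v])[0];P.append((v,u.min(),u.max()))
    print(P[::5])
    # height on the wedge unknown along the slope: iterate z from distance to the thick edge
    vb=k[:,1].max();p0=ray(c,((P[-1][1]+P[-1][2])/2,vb),.017)[:2]
    C=[]
    for v,a,b in P:
        z=.017
        for _ in range(8):
            q=ray(c,((a+b)/2,v),z)[:2];z=.017-np.linalg.norm(q-p0)*15/140
        C.append(q)
    C=np.array(C);f=cv2.fitLine(C.astype(np.float32),cv2.DIST_HUBER,0,.01,.01).ravel();d=f[:2]*np.sign(f[1])
    print('thick',np.round(p0,4),'yaw',round(float(np.degrees(np.arctan2(d[1],d[0]))),2))
    foot=np.array([.5555,.148]);r=foot-p0;print('foot ahead',round(float(r@d),4),'foot right of axis',round(float(r@np.array([d[1],-d[0]])),4))
E
python3 - <<'E'
from h import *
from plant import robot
look(robot,'w4')
E
```

```text
6.2 [ 0.5908 -0.0054  0.1937] 102.87 [-0.36 -0.3  -0.19]
wedge rows 0 225
[(8, np.int64(209), np.int64(290)), (38, np.int64(210), np.int64(290)), (68, np.int64(211), np.int64(289)), (98, np.int64(212), np.int64(289)), (128, np.int64(213), np.int64(287)), (158, np.int64(214), np.int64(287)), (188, np.int64(215), np.int64(286)), (218, np.int64(216), np.int64(285))]
thick [0.5878 0.006 ] yaw 102.98
foot ahead 0.1457 foot right of axis 0.0004
```

Call:
drive_tool(moves=[25,3,0,0,0,0,0,25,3,0,0,0,0,0,25,3,0,0,0,0,0,25,3,0,0,0,0,0,25,3,0,0,0,0,0,25,3,0,0,0,0,0,25,2,0,0,0,0,0,25,1,0,0,0,0,0])

```text
t: 7.05
tool_pos: [0.5862, 0.0151, 0.1938]
orientation: [1.958, 2.457, 0.0]
force: [1.1, -0.6, 0.7]
opening: 0.025
gripper_force: 0.2
```

Call:
drive_tool(moves=[25,0.5,0,0,0,0,0,25,0.5,0,0,0,0,0,25,0.5,0,0,0,0,0,25,0.5,0,0,0,0,0,25,0.5,0,0,0,0,0,25,0.5,0,0,0,0,0])

```text
t: 7.65
tool_pos: [0.5856, 0.0177, 0.1937]
orientation: [1.958, 2.457, 0.0]
force: [0.7, -0.4, 0.3]
opening: 0.0249
gripper_force: 0.3
```

Call:
drive_tool(moves=[25,0.5,0,0,0,0,0,25,0.5,0,0,0,0,0,25,0.5,0,0,0,0,0,25,0.5,0,0,0,0,0,25,0.5,0,0,0,0,0,25,0.5,0,0,0,0,0])

```text
t: 8.25
tool_pos: [0.5849, 0.0207, 0.1938]
orientation: [1.958, 2.457, 0.0]
force: [0.4, -0.6, 1.1]
opening: 0.0247
gripper_force: 0.4
```

Call:
drive_tool(moves=[25,0.6,0,0,0,0,0,25,0.6,0,0,0,0,0,25,0.6,0,0,0,0,0,25,0.6,0,0,0,0,0,25,0.6,0,0,0,0,0,25,0.6,0,0,0,0,0])

```text
t: 8.85
tool_pos: [0.5841, 0.0242, 0.1938]
orientation: [1.958, 2.457, 0.0]
force: [0.5, -1.1, 0.6]
opening: 0.0247
gripper_force: 0.4
```

Call:
drive_tool(moves=[25,0.6,0,0,0,0,0,25,0.6,0,0,0,0,0,25,0.6,0,0,0,0,0,25,0.6,0,0,0,0,0,25,0.6,0,0,0,0,0,25,0.6,0,0,0,0,0])

```text
t: 9.45
tool_pos: [0.5833, 0.0277, 0.1937]
orientation: [1.958, 2.457, 0.0]
force: [-0.9, -1.0, 1.1]
opening: 0.0249
gripper_force: 0.4
```

Call:
drive_tool(moves=[25,0.6,0,0,0,0,0,25,0.6,0,0,0,0,0,25,0.6,0,0,0,0,0,25,0.6,0,0,0,0,0,25,0.6,0,0,0,0,0,25,0.6,0,0,0,0,0])

```text
t: 10.05
tool_pos: [0.5825, 0.0312, 0.1937]
orientation: [-1.958, -2.457, 0.0]
force: [0.2, -0.1, 0.4]
opening: 0.0252
gripper_force: 0.4
```

Call:
drive_tool(moves=[25,0.6,0,0,0,0,0,25,0.6,0,0,0,0,0,25,0.6,0,0,0,0,0,25,0.6,0,0,0,0,0,25,0.6,0,0,0,0,0,25,0.6,0,0,0,0,0])

```text
t: 10.65
tool_pos: [0.5817, 0.0346, 0.1937]
orientation: [1.958, 2.457, -0.0]
force: [0.4, -3.3, 0.0]
opening: 0.0249
gripper_force: 1.5
```

Call:
drive_tool(moves=[25,0.3,0,0,0,0,0,25,0.3,0,0,0,0,0,25,0,0,0,0,0,0])

```text
t: 10.95
tool_pos: [0.5815, 0.0352, 0.1937]
orientation: [1.958, 2.457, -0.0]
force: [1.3, -4.2, -1.2]
opening: 0.0246
gripper_force: 1.7
```

```bash
python3 - <<'E'
from h import *
from plant import robot
look(robot,'w5')
print(robot.read_state()['force'])
E
```

```text
10.95 [0.5815 0.0352 0.1937] 102.9 [ 1.32 -4.22 -1.25]
wedge rows 76 225
[(84, np.int64(211), np.int64(288)), (114, np.int64(212), np.int64(288)), (144, np.int64(213), np.int64(287)), (174, np.int64(215), np.int64(286)), (204, np.int64(215), np.int64(286))]
thick [0.5786 0.0465] yaw 103.17
foot ahead 0.1041 foot right of axis 0.0007
[-0.2952703  -3.17708014  0.16610496]
```

Call:
drive_tool(moves=[25,0.3,0,0,0,0,0,25,0.3,0,0,0,0,0,25,0.3,0,0,0,0,0,25,0,0,0,0,0,0])

```text
t: 11.4
tool_pos: [0.5813, 0.0361, 0.1937]
orientation: [1.958, 2.457, -0.0]
force: [1.2, -3.8, -0.7]
opening: 0.0251
gripper_force: 2.1
```

Call:
drive_tool(moves=[25,0.3,0,0,0,0,0,25,0.3,0,0,0,0,0,25,0.3,0,0,0,0,0,25,0,0,0,0,0,0])

```text
t: 11.8
tool_pos: [0.5811, 0.037, 0.1937]
orientation: [1.958, 2.457, -0.0]
force: [1.4, -5.6, -0.6]
opening: 0.0249
gripper_force: 2.5
```

```bash
python3 - <<'E'
from h import *
from plant import robot
for _ in range(4):
    robot.read_camera('wrist');print(np.round(robot.read_state()['force'],2))
E
```

```text
[ 0.82 -5.12  0.09]
[ 0.64 -4.72 -0.54]
[ 1.06 -4.78 -0.94]
[ 0.06 -4.11 -0.44]
```

Call:
drive_tool(moves=[25,0.4,0,0,0,0,0,25,0.4,0,0,0,0,0,25,0.4,0,0,0,0,0,25,0,0,0,0,0,0])

```text
t: 12.4
tool_pos: [0.5809, 0.038, 0.1937]
orientation: [1.958, 2.457, -0.0]
force: [1.2, -5.9, -0.6]
opening: 0.0252
gripper_force: 2.9
```

```bash
python3 - <<'E'
from h import *
from plant import robot
for _ in range(4):
    robot.read_camera('wrist');print(np.round(robot.read_state()['force'],2))
E
```

```text
[ 2.28 -4.84 -1.08]
[ 1.2  -5.76 -0.91]
[ 2.04 -6.37 -0.7 ]
[ 1.66 -6.9  -0.83]
```

Call:
drive_tool(moves=[25,-2,0,0,0,0,0,25,-10,0,0,0,0,0,25,-20,0,0,0,0,0,25,0,0,0,0,0,0,0,0,0,-40,0,0,0,0,0,0,-40,0,0,0,0,0,0,-20,0,0,0,0,0,0,0,0,0,0])

```text
t: 13.4
tool_pos: [0.5895, 0.0072, 0.2982]
orientation: [1.954, 2.453, 0.007]
force: [0.2, -0.4, -0.4]
opening: 0.001
gripper_force: 0.0
```

Call:
drive_tool(moves=[0,40,0,0,0,0,0,0,40,0,0,0,0,0,0,40,0,0,0,0,0,0,25,0,0,0,0,0,0,0,0,0,0,0,0])

```text
t: 13.9
tool_pos: [0.5541, 0.1514, 0.2919]
orientation: [-1.952, -2.458, 0.002]
force: [0.5, 0.2, 0.0]
opening: 0.0005
gripper_force: 0.0
```

```bash
python3 - <<'E'
from h import *
from plant import robot
s=robot.read_state();print(s['t'],s['tool_pos'],s['force'],totool(s,np.array([.5555,.148,.256])-s['tool_pos']))
w=dict(np.load('/tmp/scene.npz'));w2=dict(np.load('/tmp/side.npz'))
for n in('scene','side'):
    c=robot.read_camera(n);np.savez('/tmp/%s_b.npz'%n,**c)
a=[cv2.cvtColor(np.load('/tmp/%s_b.npz'%n)['color'],cv2.COLOR_RGB2BGR) for n in("scene","side")]
cv2.imwrite('pics/b.png',np.hstack([cv2.resize(a[0][130:290,240:500],None,fx=1.5,fy=1.5),cv2.resize(a[1][190:350,30:290],None,fx=1.5,fy=1.5)]))
E
```

```text
13.9 [0.55407876 0.15138341 0.2918533 ] [0.52201323 0.1736511  0.01315044] [-3.7  0.7 35.8]
```

View pics/b.png

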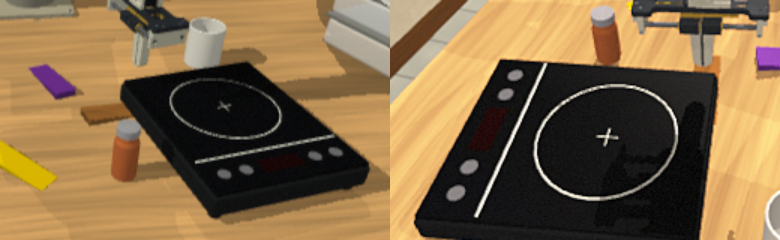

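The wedge sits under the near-left corner: crop (105,110) in the scene half and (705,65) in the side half. The closed fingertips are above that corner. Now I press.

Call:
drive_tool(moves=[0,-3,0,10,0,0,0,0,0,0,12,0,0,0,0,0,0,8,0,0,0,0,0,0,4,0,0,0,0,0,0,2,0,0,0,0,0,0,1,0,0,0,0,0,0,0,0,0,0])

```text
t: 14.7
tool_pos: [0.5565, 0.1454, 0.257]
orientation: [1.958, 2.457, 0.0]
force: [-0.0, 0.8, 0.5]
opening: 0.0002
gripper_force: 0.0
```

Call:
drive_tool(moves=[0,2,0,1,0,0,0,0,0,0,1,0,0,0,0,0,0,1,0,0,0,0,0,0,1,0,0,0,0,0,0,0.5,0,0,0,0,0,0,0,0,0,0])

```text
t: 15.3
tool_pos: [0.5558, 0.1474, 0.2521]
orientation: [-1.958, -2.457, 0.0]
force: [0.1, 0.4, 0.2]
opening: 0.0003
gripper_force: 0.0
```

Call:
drive_tool(moves=[0,0,0,0.3,0,0,0,0,0,0,0.3,0,0,0,0,0,0,0.3,0,0,0,0,0,0,0,0,0,0])

```text
t: 15.7
tool_pos: [0.5559, 0.1474, 0.2518]
orientation: [1.958, 2.457, 0.0]
force: [-2.9, -1.0, 5.5]
opening: 0.0007
gripper_force: 2.4
```

Call:
drive_tool(moves=[0,0,0,0.4,0,0,0,0,0,0,0.4,0,0,0,0,0,0,0.4,0,0,0,0,0,0,0,0,0,0])

```text
t: 16.1
tool_pos: [0.5559, 0.1474, 0.2516]
orientation: [1.958, 2.457, -0.0]
force: [-6.6, -2.9, 13.7]
opening: 0.0004
gripper_force: 6.7
```

Call:
drive_tool(moves=[0,0,-0.3,0.1,0,0,0,0,0,-0.2,0.1,0,0,0,0,0,0,0,0,0,0,0,0,0,0,0,0,0,0,0,0,0,0,0,0])

```text
t: 16.6
tool_pos: [0.5557, 0.1473, 0.2517]
orientation: [1.957, 2.456, 0.001]
force: [-6.1, -0.5, 12.4]
opening: 0.0006
gripper_force: 6.4
```

Call:
drive_tool(moves=[0,0,0,0.4,0,0,0,0,0,0,0.4,0,0,0,0,0,0,0.2,0,0,0,0,0,0,0,0,0,0,0,0,0,0,0,0,0,0,0,0,0,0,0,0])

```text
t: 17.2
tool_pos: [0.5557, 0.1473, 0.2515]
orientation: [1.957, 2.456, 0.001]
force: [-9.9, -1.6, 19.1]
opening: 0.0004
gripper_force: 9.9
```

Firm press of 19 N with only about 0.5 mm of give, so the hob no longer rocks. I release gently and back away.

Call:
drive_tool(moves=[0,0,0,-0.8,0,0,0,0,0,0,-1,0,0,0,0,0,0,-2,0,0,0,0,0,0,-10,0,0,0,0,0,0,-30,0,0,0,0,0,0,-40,0,0,0,0,-30,0,-40,0,0,0,0,-40,0,-20,0,0,0])

```text
t: 18.0
tool_pos: [0.5715, 0.0798, 0.3978]
orientation: [1.951, 2.457, 0.007]
force: [1.0, 0.1, -0.1]
opening: 0.0006
gripper_force: 0.0
```

Call:
drive_tool(moves=[0,-40,0,0,0,0,0,0,-40,0,0,0,0,0,0,0,0,0,0,0,0,0,0,0,0,0,0,0])

```text
t: 18.4
tool_pos: [0.5889, 0.0002, 0.3929]
orientation: [-1.96, -2.455, -0.0]
force: [-0.3, 0.1, 0.9]
opening: 0.0003
gripper_force: 0.0
```

```bash
python3 - <<'E'
from h import *
from plant import robot
s=robot.read_state();print(s['t'],s['tool_pos'],s['force'])
c=robot.read_camera('wrist');cv2.imwrite('pics/w6.png',cv2.cvtColor(c['color'],cv2.COLOR_RGB2BGR))
hsv=cv2.cvtColor(c['color'],cv2.COLOR_RGB2HSV).astype(int)
m=((hsv[...,1]>160)&(abs(hsv[...,0]-15)<=2)).astype(np.uint8);m[:,:200]=0;m[:,320:]=0;m[230:]=0
m=cv2.morphologyEx(m,cv2.MORPH_OPEN,np.ones((5,5)))
k=max(cv2.findContours(m,0,1)[0],key=cv2.contourArea)[:,0];i=k[:,1]>k[:,1].max()-3
print('thick',ray(c,(k[i,0].mean(),k[:,1].max()),.017))
s0=np.load('/tmp/scene.npz')
c2=robot.read_camera('scene');v,u=np.mgrid[:384,:512]
for n,c in(('before',dict(s0)),('after',c2)):
    g=cv2.cvtColor(c['color'],cv2.COLOR_RGB2GRAY);mm=np.zeros_like(g);mm[170:232,345:440]=(g[170:232,345:440]>110)
    e=cv2.fitEllipse(max(cv2.findContours(mm,0,1)[0],key=len));print(n,'ring px',np.round(e[0],2),np.round(ray(c,e[0],.066),4))
E
```

```text
18.4 [5.88886268e-01 2.45959362e-04 3.92931908e-01] [-0.2757088   0.11386568  0.91072327]
thick [0.57796098 0.04919178 0.017     ]
before ring px [355.7  173.77] [0.4977 0.2445 0.066 ]
after ring px [355.39 173.73] [0.4974 0.2437 0.066 ]
```

View pics/w6.png

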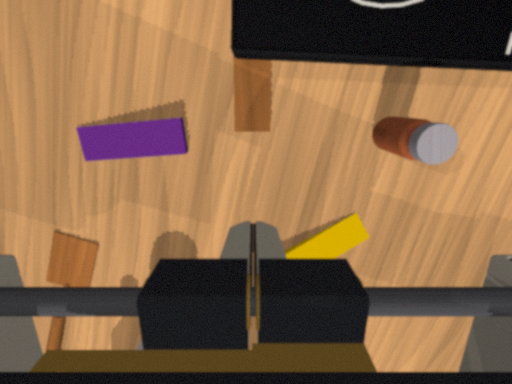

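The wedge is still under the corner, thick end at (252,131) and hob edge at row 55. The jar and the look-alikes haven't moved. I hand it in.

```bash
python3 -c "
from plant import robot
print(robot.close_job())"
```

```text
the job is handed in; nothing more can be done
None
```

The wedge is snug under the worn foot (about 6 N of push at the end); a 19 N press on that corner gave only about 0.5 mm of give, and the job was handed in at about 18 s with the gripper clear of everything and no verdict returned.

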